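# Slide the J-hook hanger into the C-rail until it catches

### The job

Take the J-hook hanger that stands on the cabinet, feed its T-head into the open right-hand end of the C-rail and slide it along inside, past the sprung roller catch, until the catch drops into its notch and it meets the stop. The stop is clamped at an unknown place along the rail: feel for it, press the hanger against it with about 10 N and never force it. Let go of the hanger there and do not disturb the tin, the multimeter and the roll of black tape.

Things in the scene. Friction and masses are not known exactly. Their poses are not given: they have to be found in the camera images.
- hanger: Dark steel J-hook hanger, 0.22 kg, stands upright. Origin: underside, below the middle of its upright plate (x -6 to 6, y -15 to 15, z 0 to 127 mm). Hook foot x -46 to 10 mm, 36 wide, 8 thick; lip at x = -43, 26 tall. z up. A bright T-head sticks out on the +x side: neck x 6 to 12, y -15 to 15, 11 high; then the flange (see head). Its tapered nose points to +y and enters the rail first.
- tab (a point): Point to grip on the hanger: middle of its grip tab, the plate's top part from z = 82 to 127 mm, at (0, 0, 108) mm in the hanger's frame, same axes. 30 mm across y, 12 mm across x.
- head (a point): Centre of the T-head's flange, at (20.5, 0, 62) mm in the hanger's frame, same axes. Flange 17 mm deep (x), 23 high (z), from 22 mm behind (-y) to the nose tip 26 mm ahead (+y). Its back (+x) has a 30 degree ramp from the nose to a land (y +14 to +8), then a notch 4 mm deep centred at y = +1.
- rail: Fixed aluminium C-rail, 240 mm long in y, on two posts and a base plate. Origin: on the cabinet below its middle; x to its closed back, z up. Axis at z = 100 mm, outside x -14 to 14, z 83 to 117. Inside 20 mm deep, 26 high; front (-x) slot 14 high; walls 4: 1.5 mm play each way round the head. Base and posts lie behind x = -9 mm. A stop is clamped in it, place not measured (see mouth).
- mouth (a point): Centre of the rail's open end, on its axis (y = -120, z = 100 mm in the rail's frame; same axes): +y leads in, toward the robot's left. The head on this axis, with axes parallel, is centred. When the nose meets the stop, the head point is 84 to 144 mm past here. The catch's roller is 25 mm before the stop; its knob sticks out behind the rail.
- catch (a joint): Sprung roller catch, m pressed back by the head: 0 free, 6 to 9 mm on the land, about 2 mm in the notch. Spring 3 N + 0.5 N/mm, pushes the head to -x. Passing it takes 2 to 8 N of push over 20 mm of travel; then the push drops to nothing as the roller falls in the notch, and a few mm on the nose meets the rigid stop. Over 32 N of hanger-rail contact (spring included; some 20 N push) is forcing.
- tin: Open tin, 59 mm across, 31 mm tall, bystander. Origin: centre of its underside.
- multimeter: Hand multimeter, 134x70x39 mm, lying flat, bystander. Origin: centre of its underside.
- tape_black: Roll of black tape, 62 mm across, 19 mm tall, lying flat, bystander. Origin: centre of its underside.

How it is judged:
By the outcome, as a careful person would: the job done as asked, in the order asked, and still so for the second after the job is handed in, with the robot touching nothing.
It also fails if it takes over 72 s, if anything falls off the work surface, if the arm or the gripper's body presses on something with over 40 N, if the wrist force passes 120 N, or if a joint passes its speed limit or range.

### The arm

A 6-joint arm with a two-finger parallel gripper is mounted at the origin on a cart in front of the work surface, level with it; the furniture and walls round the work are solid. World frame = base frame: x ahead of the robot, y to its left, z up, the work surface at z = 0. Lengths are in m, angles in degrees, forces in N, time in s.
With the tool pointing down it reaches from about 0.4 to 0.825 m from the base axis. Payload 7 kg.
Tool frame: the origin (TCP) lies on the front face of the gripper's body, between the roots of the fingers; the fingertips stand 66 mm ahead of it and the grasp point (between the pads) lies 47 mm ahead of it; z points along the fingers, y is the line along which they close (so a half turn about z gives the same grasp; the last joint's range is limited). The gripper opens to 88 mm and grips with 3 to 60 N. Pads are 19 mm wide; open, the fingers measure 130 mm over their backs; the gripper's body (78 mm by 193 mm) begins 47 mm behind the grasp point.
Start: joints at [80.334, 20.546, 0.682, 0, -70.136, -16.507], TCP at [0.298, 0.606, 0.292] pointing down, gripper open.
Joint ranges: [-176.03, 176.03], [-82.01, 121.73], [-58.28, 71.71], [-173.87, 95.51], [-174.79, -0.11], [-173.66, 173.66]. Speed limits (degrees/s): [136.94, 136.94, 172.46, 180, 180, 180].

### API

Orientations are given as [roll, pitch, yaw] about the fixed x, y, z axes, in that order (R = Rz(yaw) Ry(pitch) Rx(roll)).
In Python, from plant import ctrl gives the robot as it stands.
- The arm moves only by the tool send_rows, never from a script. Its argument "deltas" is a list of rows, each a list of 2 entries, a list of its own where there are three numbers: the shift along the tool's x, y, z each as a share of 800 mm, from -1 to 1, then the turn about the tool's z as a share of 90 degrees, from -1 to 1. A call has exactly 5 rows; each row is the pose to reach, as a shift and turn from the pose commanded when the call began, along the tool's axes at that moment; what a row does not reach only later rows make up. A row lasts 1/12 s, in which the tool goes at most 41.7 mm and 7.16 degrees, less where a joint would pass 70% of its speed; a pose out of reach is approached as far as the arm can. A call with a number of a shift or a turn outside -1 to 1 is refused whole. A call with a gripper value outside its range is refused whole. "gripper" is the opening, from 0 (shut) to 1 (fully open), set as the call begins (left out, the last holds). The fingers move at their own pace and stop on an object; the grip force is fixed at half the most. Time passes only in rows, so rows that repeat a pose let the fingers close, or fill a call up. It gives the time, the measured TCP pose, the force, the opening and the grip force at its end, in the units of the state.
- ctrl.get_obs(): the state, without advancing time (a new reading comes with each control period).
- ctrl.snapshot(name): name is "scene" or "side" or "wrist"; returns a dict with "color" (480x640x3 uint8, red, green, blue), "vertical_fov" (degrees; the focal length in pixels is half the picture's height over the tangent of half this angle, whatever the lens; pixels are square), "cx", "cy" (the principal point, pixels), "rvec" (rotation vector, rad) and "tvec" (3), from world to camera coordinates, as OpenCV has them. Camera axes: x right, y down, z forward; pixel columns grow to the right and rows downward; lengths in m; the calibration is good to about 2 mm. A picture is of the moment at which its call begins. There is no depth.
- ctrl.close_job(): hands the job in; it is judged then, once.
Trained networks look in a picture, given as the dict that the camera call returned (one of the last four; its "shot" number tells which), for a name from the list of things; names that differ only in an ending like _2 or _b are one class to them, and where a whole thing is asked for, a point or a joint stands for the part that bears it (a point fixed in the world has none). Each returns a list of dicts, best first, with "conf" (0 to 1); they miss things now and then, are a little off and sometimes report something else, mostly with a low value. They report only what shows in the picture. A call takes as long as a camera call.
- ctrl.boxes_of(picture, thing): "xy" ([column, row] as shares, 0 to 1, of the picture: columns of its width, rows of its height, amid what is visible of it).
- ctrl.cut_out(picture, thing): "pixels" (480x640 bool, what is visible of it) and "xy" ([column, row] as shares, 0 to 1, of the picture: columns of its width, rows of its height, amid what is visible of it).
The state is a dict: "clock": time; "joint_pos": joint angles; "qvel": joint speeds; "tau": joint torques, N m; "tool_pos": TCP position; "orientation": TCP orientation; "force": force on the tool from outside, world axes, zero at the start; "moment": the same for the moment, N m; "opening": finger opening in m; "gripper_force": force on a finger pad.
Only numpy, scipy, OpenCV 4.12 (cv2) and the standard library are available. Lean on these libraries where they do the work, as an engineer would, in place of code of your own. Each camera call takes 0.05 s, during which the arm holds its last target. There are 200 camera calls.

## Working session

There is one attempt and no reset: what is moved stays moved. The work goes in short steps, Python scripts to look and compute and a tool call to move; the robot and the scene stay as the last step left them, time stands still between calls to the robot, and variables do not carry over. Pictures are saved under pics/ and viewed, at most 10 in all, crops included, and the job is handed in when it is done.

Besides the shell and the picture viewer there is one more tool, called after "Call:" as name(argument=value, ...) on one line, values as JSON. send_rows: Moves the arm, as the interface text tells. Shift numbers are shares of 800 mm and turn numbers shares of 90 degrees, none past 1 either way. Its arguments: {"type":"object","properties":{"deltas":{"type":"array","items":{"type":"array"}},"gripper":{"type":"number"}},"required":["deltas"]}

```bash
mkdir -p pics; ls; python3 - <<'E'
from plant import ctrl
import cv2, numpy as np
print(ctrl.get_obs())
for n in ("scene","side"):
    p=ctrl.snapshot(n)
    cv2.imwrite(f"pics/{n}0.png",p["color"][:,:,::-1])
    print(n,p["vertical_fov"],p["cx"],p["cy"],p["rvec"],p["tvec"])
    for t in ("hanger","tab","head","rail","mouth","catch","tin","multimeter","tape_black"):
        try: print(t,[(np.round(b["xy"],4)*[640,480],round(b["conf"],2)) for b in ctrl.boxes_of(p,t)][:2])
        except Exception as e: print(t,e)
E
```

```text
pics
{'clock': 0.0, 'joint_pos': array([ 8.03354366e+01,  2.05906094e+01,  6.32922226e-01, -2.07516501e-02,
       -7.01358863e+01, -1.65069237e+01]), 'qvel': array([ 0.01464537,  0.14482515,  0.00892706,  0.07714535,  0.05482789,
       -0.08914602]), 'tau': array([-5.39185075e-04, -5.82718170e+01,  2.93048036e+01,  6.99754804e+00,
        7.03870930e-03, -1.48589302e-04]), 'tool_pos': array([0.29755756, 0.60543897, 0.29122347]), 'orientation': array([ 1.79904740e+02, -7.88598426e-03, -2.61785477e+01]), 'force': array([ 1.20624412, -0.35328954,  1.01578463]), 'moment': array([ 0.0387729 , -0.01185452, -0.05050291]), 'gripper_force': 0.0, 'opening': 0.087446144146133}
scene 47.66624726200709 312.55272667324294 241.1493393097577 [ 2.06258283 -1.07425997  0.46981953] [-0.32675395  0.38541467  0.99650676]
hanger [(array([379.392, 307.488]), 0.87)]
tab [(array([383.424, 307.104]), 0.96)]
head [(array([382.208, 306.   ]), 0.57)]
rail [(array([267.712, 254.304]), 0.69)]
mouth [(array([267.072, 254.976]), 0.69)]
catch []
tin [(array([431.68 , 297.408]), 0.71)]
multimeter [(array([374.912, 261.888]), 0.69)]
tape_black [(array([183.232, 250.608]), 0.63), (array([386.88 , 308.304]), 0.23)]
side 53.2373055727256 317.3188306806719 248.51687587196153 [ 1.95107844 -0.245254    0.20015921] [-0.54413799  0.13293687  0.88104455]
hanger [(array([329.728, 324.912]), 0.91)]
tab [(array([332.8  , 323.376]), 0.94)]
head [(array([328.576, 324.912]), 0.94)]
rail [(array([288.192, 264.48 ]), 0.93)]
mouth [(array([286.72 , 262.416]), 0.73)]
catch []
tin [(array([413.504, 353.712]), 0.86), (array([287.872, 262.896]), 0.29)]
multimeter [(array([387.52 , 302.592]), 0.68)]
tape_black [(array([236.416, 238.608]), 0.68)]
```

View pics/scene0.png

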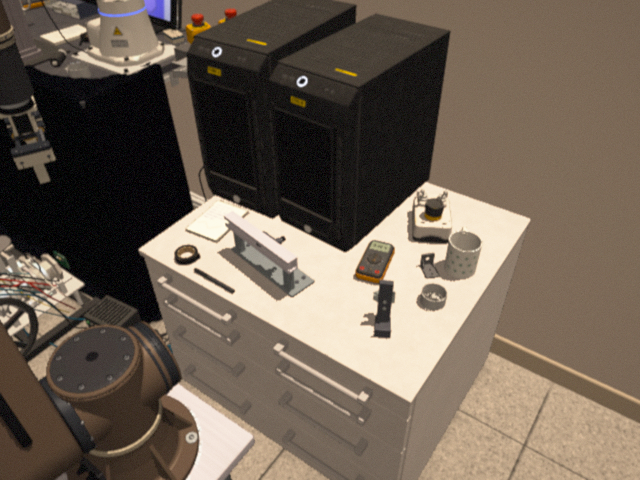

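View pics/side0.png

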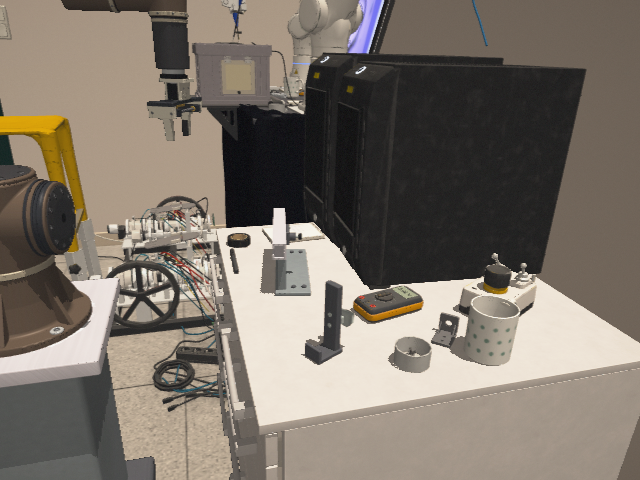

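```bash
cat > h.py <<'E'
import cv2, numpy as np
from scipy.optimize import minimize
from scipy.spatial.transform import Rotation as R
def K(p):
    f=240/np.tan(np.radians(p["vertical_fov"])/2)
    return np.array([[f,0,p["cx"]],[0,f,p["cy"]],[0,0,1.]])
def proj(p,X):
    return cv2.projectPoints(np.asarray(X,float).reshape(-1,3),np.array(p["rvec"],float),np.array(p["tvec"],float),K(p),None)[0][:,0]
def box(a,b,c,d,e,f): return np.array([[x,y,z] for x in(a,b) for y in(c,d) for z in(e,f)])/1000.
HANGER=[box(-6,6,-15,15,0,127),box(-46,10,-18,18,0,8),box(-46,-40,-18,18,0,26),box(6,12,-15,15,56.5,67.5),
 np.array([[x,y,z] for z in(50.5,73.5) for x,y in((12,-22),(29,-22),(29,14),(20,26),(12,26))])/1000.]
def place(v,X):
    c,s=np.cos(v[2]),np.sin(v[2]); return X@np.array([[c,s,0],[-s,c,0],[0,0,1]])+[v[0],v[1],0]
def render(p,parts,v):
    m=np.zeros((1920,2560),np.uint8)
    for X in parts:
        q=(proj(p,place(v,X))+.5)*4
        cv2.fillConvexPoly(m,cv2.convexHull(q.astype(np.float32)).astype(np.int32),1)
    return cv2.resize(m.astype(np.float32),(640,480),interpolation=cv2.INTER_AREA)
def fit(pm,parts,v0):
    def c(v):
        t=0
        for p,m in pm:
            r=render(p,parts,v); t+=1-np.minimum(r,m).sum()/np.maximum(r,m).sum()
        return t
    v0=np.array(v0,float)
    S=np.vstack([v0,v0+[.02,0,0],v0+[0,.02,0],v0+[0,0,.2]])
    return minimize(c,v0,method="Nelder-Mead",options=dict(initial_simplex=S,xatol=1e-4,fatol=1e-4))
def ray(p,uv,z):
    Rm=cv2.Rodrigues(np.array(p["rvec"],float))[0]; C=-Rm.T@np.array(p["tvec"],float)
    d=Rm.T@np.linalg.inv(K(p))@[*uv,1]; return C+d*(z-C[2])/d[2]
E
python3 - <<'E'
from plant import ctrl
from h import *
P=[ctrl.snapshot(n) for n in("scene","side")]
s=P[0]
print("tin",ray(s,[431.7,297.4],.015),"mm",ray(s,[374.9,261.9],.03),"tape",ray(s,[183,250.6],.01))
g=ray(s,[381,330],0); print("hanger guess",g, "rail ends top", ray(s,[230,214],.117),ray(s,[296,265],.117))
pm=[(p,ctrl.cut_out(p,"hanger")[0]["pixels"].astype(np.float32)) for p in P]
for y0 in (0,-.4,.4):
    r=fit(pm,HANGER,[g[0],g[1],y0]); print(r.x,np.degrees(r.x[2]),r.fun)
out=[]
for p,(x,y,w,h) in zip(P,((215,200,110,100),(255,200,65,100))):
    m=ctrl.cut_out(p,"rail")[0]["pixels"]; im=p["color"][:,:,::-1].copy()
    c,_=cv2.findContours(m.astype(np.uint8),0,2)
    print(c[0].min((0,1)),c[0].max((0,1)))
    out.append(cv2.resize(im[y:y+h,x:x+w],None,fx=4.5,fy=4.5,interpolation=cv2.INTER_CUBIC))
cv2.imwrite("pics/rail.png",np.hstack(out))
E
```

```text
tin [ 0.6439381  -0.28041847  0.015     ] mm [ 0.65979904 -0.11874089  0.03      ] tape [0.43777286 0.32104542 0.01      ]
hanger guess [ 5.04996509e-01 -2.27472098e-01  1.11022302e-16] rail ends top [0.52513765 0.22033556 0.117     ] [ 0.46978007 -0.02448413  0.117     ]
[ 0.52877161 -0.21707834  0.44888443] 25.719183372957126 0.15503251552581787
[ 0.52881252 -0.21689901  0.45384665] 26.00349742801319 0.15415388345718384
[ 0.52883867 -0.21711341  0.44037299] 25.23151389775715 0.15497159957885742
[224 211] [314 296]
[272 208] [310 296]
```

View pics/rail.png

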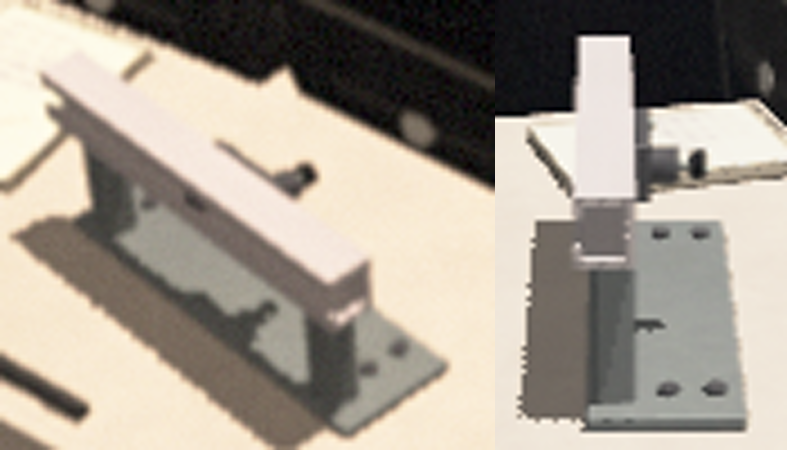

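```bash
python3 - <<'E'
from plant import ctrl
from h import *
from scipy.optimize import least_squares
P=[ctrl.snapshot(n) for n in("scene","side")]
T=np.array([[-14,120,117],[14,120,117],[14,-120,117],[-14,-120,117]])/1000
U=[np.array([[224.3,216.7],[231,211.6],[297.2,258.2],[288.3,263.8]]),np.array([[273.4,208.2],[284.8,208.2],[285.7,243.8],[272.8,244.2]])]
for sel in ([0],[1],[0,1]):
    r=least_squares(lambda v:np.concatenate([(proj(P[i],place(v,T))-U[i]).ravel() for i in sel]),[.5,.1,0])
    v=r.x; print(v,np.degrees(v[2]),np.round(r.fun,1))
print("mouth",place(v,np.array([[0,-.12,.1]])))
h=[.5288,-.217,.447]
print("tab",place(h,np.array([[0,0,.108]])),"head",place(h,np.array([[.0205,0,.062]])))
for n,z in(("tin",.0155),("multimeter",.02),("tape_black",.01)):
    for p in P:
        print(n,[ray(p,np.array(b["xy"])*[640,480],z).round(3) for b in ctrl.boxes_of(p,n)[:1]])
E
```

```text
[ 0.49887018  0.10702401 -0.18934385] -10.848603582629119 [-1.3 -0.1  1.2  0.1  0.3 -0.2 -0.2  0.2]
[ 0.50289224  0.1063051  -0.19213949] -11.008781717538909 [-0.1 -0.6  0.  -0.5  0.7  0.5 -0.6  0.2]
[ 0.50151908  0.10746417 -0.18995861] -10.883826853391897 [-0.6 -0.7  1.8 -0.5  0.8 -1.   0.4 -0.5 -0.8 -0.7 -0.7 -0.7 -0.   0.3
 -1.3  0. ]
mouth [[ 0.47886089 -0.01037727  0.1       ]]
tab [[ 0.5288 -0.217   0.108 ]] head [[ 0.54728583 -0.20813862  0.062     ]]
tin [array([ 0.652, -0.287,  0.015])]
tin [array([ 0.648, -0.285,  0.015])]
multimeter [array([ 0.665, -0.121,  0.02 ])]
multimeter [array([ 0.672, -0.124,  0.02 ])]
tape_black [array([0.431, 0.303, 0.01 ])]
tape_black [array([0.428, 0.303, 0.01 ])]
```

Call:
send_rows(deltas=[[[0.02,0.024,0],0],[[0.05,0.062,0],0],[[0.08,0.1,0],0],[[0.11,0.138,0],0],[[0.14,0.176,0],0]], gripper=1)

```text
clock: 2.12
tool_pos: [0.3362, 0.4283, 0.2921]
orientation: [-180.0, -0.0, -26.1]
force: [1.1, 0.2, -0.2]
opening: 0.0876
gripper_force: 0.0
```

Call:
send_rows(deltas=[[[0.032,0.04,0],0],[[0.064,0.08,0],0],[[0.096,0.12,0],0],[[0.128,0.16,0],0],[[0.16,0.2,0],0]])

```text
clock: 2.53
tool_pos: [0.3803, 0.228, 0.2925]
orientation: [-179.9, -0.0, -26.1]
force: [1.3, 0.2, 1.2]
opening: 0.0875
gripper_force: 0.0
```

Call:
send_rows(deltas=[[[0.032,0.04,0],0],[[0.064,0.08,0],0],[[0.096,0.12,0],0],[[0.128,0.16,0],0],[[0.15,0.18,0],0]])

```text
clock: 2.95
tool_pos: [0.4241, 0.0446, 0.2927]
orientation: [-180.0, -0.0, -26.2]
force: [-0.3, 0.9, -0.3]
opening: 0.0875
gripper_force: 0.0
```

```bash
python3 - <<'E'
from plant import ctrl
from h import *
s=ctrl.snapshot("scene"); print("tower",ray(s,[345,250],0),ray(s,[270,205],0))
p=ctrl.snapshot("wrist"); cv2.imwrite("pics/w1.png",p["color"][:,:,::-1])
Rm=cv2.Rodrigues(np.array(p["rvec"],float))[0]; print("cam",-Rm.T@np.array(p["tvec"]),p["vertical_fov"],"axis",Rm[2])
o=ctrl.get_obs(); print(o["tool_pos"],o["orientation"],o["clock"],o["force"])
for n in("rail","hanger"): print(n,[(np.array(b["xy"])*[640,480],b["conf"]) for b in ctrl.boxes_of(p,n)[:1]])
E
```

```text
tower [ 0.68426797 -0.01683914  0.        ] [0.7267505  0.26674713 0.        ]
cam [0.49414802 0.00897371 0.38590195] 71.97394361249411 axis [-0.25177712  0.12366428 -0.95985177]
[0.42502474 0.04496245 0.29242446] [-1.79988621e+02 -2.91121506e-02 -2.63988036e+01] 3.05 [-0.67275027  0.25085285  0.38199284]
rail [(array([224.832, 158.88 ]), 0.59)]
hanger [(array([528.768,  17.376]), 0.73)]
```

View pics/w1.png

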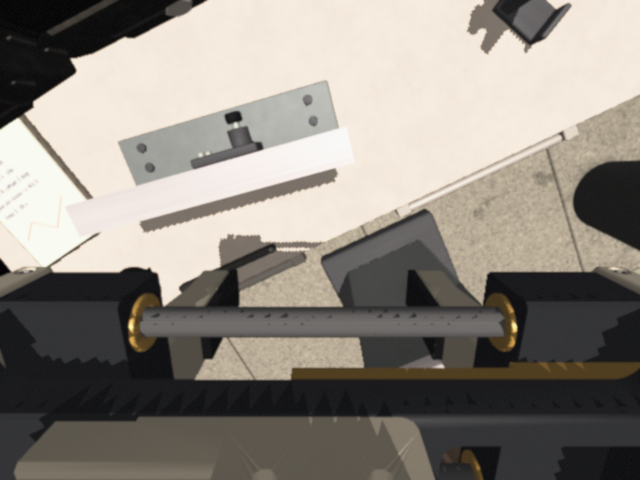

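```bash
python3 - <<'E'
from plant import ctrl
from h import *
from scipy.optimize import least_squares
p=ctrl.snapshot("wrist")
T=np.array([[-14,120,117],[14,120,117],[14,-120,117],[-14,-120,117]])/1000
U=np.array([[80,235],[67,207],[347,128],[353,161]],float)
g=cv2.cvtColor(p["color"],cv2.COLOR_RGB2GRAY)
U2=cv2.cornerSubPix(g,U.astype(np.float32).reshape(-1,1,2),(5,5),(-1,-1),(3,30,.05))[:,0]; print(U2)
for u in (U,U2):
    r=least_squares(lambda v:(proj(p,place(v,T))-u).ravel(),[.5,.1,-.19],loss="soft_l1")
    v=r.x; print(v,np.degrees(v[2]),np.round((proj(p,place(v,T))-u),1).tolist())
print("mouth",place(v,np.array([[0,-.12,.1]])))
c,s=np.cos(v[2]),np.sin(v[2])
for uv in ([235,117],[237,140]):
    d=ray(p,uv,.1)[:2]-v[:2]; print("knob rail",c*d[0]+s*d[1],-s*d[0]+c*d[1])
E
```

```text
[[ 80. 235.]
 [ 67. 207.]
 [347. 128.]
 [353. 161.]]
[ 0.50057846  0.11352127 -0.19519471] -11.183832901313153 [[0.5, 2.1], [-2.0, -1.1], [-0.5, -1.2], [1.9, 1.4]]
[ 0.50057846  0.11352127 -0.19519471] -11.183832901313153 [[0.5, 2.1], [-2.0, -1.1], [-0.5, -1.2], [1.9, 1.4]]
mouth [[ 0.47730355 -0.00419992  0.1       ]]
knob rail 0.04519742909817049 -0.03510231493893272
knob rail 0.027628797385645817 -0.030705193674981923
```

Call:
send_rows(deltas=[[[0.035,0.032,0],0.076],[[0.072,0.066,0],0.152],[[0.11,0.1,0],0.228],[[0.148,0.134,0],0.304],[[0.185,0.168,0],0.38]])

```text
clock: 3.62
tool_pos: [0.4991, -0.1385, 0.2924]
orientation: [-180.0, -0.0, -60.5]
force: [1.0, 1.8, 0.1]
opening: 0.0879
gripper_force: 0.0
```

Call:
send_rows(deltas=[[[0.035,0.005,0.015],0.02],[[0.07,0.01,0.03],0.043],[[0.101,0.0135,0.053],0.043],[[0.101,0.0135,0.053],0.043],[[0.101,0.0135,0.053],0.043]])

```text
clock: 4.03
tool_pos: [0.5288, -0.2134, 0.248]
orientation: [179.8, 0.1, -64.3]
force: [-0.2, -0.4, 0.6]
opening: 0.0877
gripper_force: 0.0
```

```bash
python3 - <<'E'
from plant import ctrl
from h import *
p=ctrl.snapshot("wrist"); im=p["color"][:,:,::-1].copy()
o=ctrl.get_obs(); print(o["tool_pos"],o["orientation"],o["clock"])
r=ctrl.cut_out(p,"hanger"); print([x["conf"] for x in r])
m=r[0]["pixels"].astype(np.float32)
f=fit([(p,m)],HANGER,[.5288,-.217,.447]); print(f.x,np.degrees(f.x[2]),f.fun)
for v,c in((f.x,(0,255,0)),([.5288,-.217,.447],(0,0,255))):
    e=(render(p,HANGER,v)>.5).astype(np.uint8); cc,_=cv2.findContours(e,0,2); cv2.drawContours(im,cc,-1,c,1)
cv2.imwrite("pics/w2.png",im)
E
```

```text
[ 0.52898661 -0.21287177  0.24916547] [ 1.79921985e+02  4.04372102e-02 -6.42058639e+01] 4.0833
[]Traceback (most recent call last):
  File "<stdin>", line 6, in <module>
IndexError: list index out of range
```

```bash
python3 - <<'E'
from plant import ctrl
from h import *
p=ctrl.snapshot("wrist"); im=p["color"][:,:,::-1].copy()
v=[.5288,-.217,.447]
for X in HANGER[:4]: cv2.polylines(im,[cv2.convexHull(proj(p,place(v,X)).astype(np.float32)).astype(np.int32)],True,(0,0,255),1)
for X in [HANGER[0][[1,3,7,5]]]: cv2.polylines(im,[proj(p,place(v,X)).astype(np.int32)],True,(0,255,0),1)
cv2.imwrite("pics/w2.png",im); print(proj(p,place(v,HANGER[0][[1,3,7,5]])))
E
```

```text
[[334.97039833 224.82320387]
 [334.29927088 266.03641931]
 [317.23177263 265.96146671]
 [317.26030485 224.74154315]]
```

View pics/w2.png

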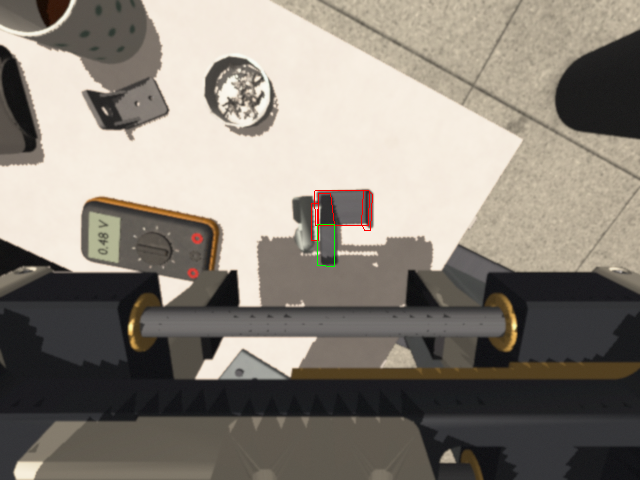

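Call:
send_rows(deltas=[[[0.003,0.002,0.03],0],[[0.0045,0.002,0.065],0],[[0.0045,0.002,0.1],0],[[0.0045,0.002,0.1175],0],[[0.0045,0.002,0.1175],0]])

```text
clock: 4.6
tool_pos: [0.5274, -0.2161, 0.1536]
orientation: [179.8, 0.1, -64.2]
force: [-0.9, 0.4, -0.4]
opening: 0.0877
gripper_force: 0.0
```

Call:
send_rows(deltas=[[[0,0,0],0],[[0,0,0],0],[[0,0,0],0],[[0,0,0],0],[[0,0,0],0]], gripper=0)

```text
clock: 5.02
tool_pos: [0.5293, -0.2176, 0.1569]
orientation: [-179.9, -0.1, -64.2]
force: [-1.1, 0.3, 0.1]
opening: 0.0598
gripper_force: 0.0
```

Call:
send_rows(deltas=[[[0,0,0],0],[[0,0,0],0],[[0,0,0],0],[[0,0,0],0],[[0,0,0],0]])

```text
clock: 5.43
tool_pos: [0.5288, -0.2177, 0.1557]
orientation: [180.0, 0.0, -64.2]
force: [-0.3, -0.3, -0.7]
opening: 0.0264
gripper_force: 0.0
```

Call:
send_rows(deltas=[[[0,0,0],0],[[0,0,0],0],[[0,0,0],0],[[0,0,0],0],[[0,0,0],0]])

```text
clock: 5.85
tool_pos: [0.5288, -0.2176, 0.1557]
orientation: [180.0, 0.0, -64.2]
force: [0.2, 0.0, 0.2]
opening: 0.0117
gripper_force: 30.0
```

Call:
send_rows(deltas=[[[0,0,0],0],[[0,0,0],0],[[0,0,0],0],[[0,0,0],0],[[0,0,0],0]])

```text
clock: 6.27
tool_pos: [0.5288, -0.2176, 0.1557]
orientation: [180.0, 0.0, -64.2]
force: [0.5, -0.3, -1.5]
opening: 0.0121
gripper_force: 30.0
```

Call:
send_rows(deltas=[[[0,0,-0.02],0],[[0,0,-0.045],0],[[-0.02,0,-0.07],0],[[-0.05,0.002,-0.075],0],[[-0.08,0.003,-0.075],0]])

```text
clock: 6.68
tool_pos: [0.4993, -0.1608, 0.2172]
orientation: [-179.8, -0.1, -64.3]
force: [0.5, 0.4, -2.9]
opening: 0.012
gripper_force: 30.0
```

Call:
send_rows(deltas=[[[-0.03,0.001,0],0.06],[[-0.06,0.002,0],0.13],[[-0.09,0.003,0],0.2],[[-0.12,0.004,0],0.27],[[-0.14,0.005,0],0.34]])

```text
clock: 7.1
tool_pos: [0.4454, -0.0606, 0.2157]
orientation: [180.0, 0.0, -95.1]
force: [0.1, 0.3, -2.5]
opening: 0.0115
gripper_force: 30.0
```

Call:
send_rows(deltas=[[[0,0,0],0.05],[[0,0,0],0.07],[[0,0,0],0.07],[[0,0,0],0.07],[[0,0,0],0.07]])

```text
clock: 7.52
tool_pos: [0.4466, -0.062, 0.2157]
orientation: [180.0, 0.0, -101.1]
force: [-0.6, 0.3, -2.4]
opening: 0.0121
gripper_force: 30.0
```

```bash
python3 - <<'E'
from plant import ctrl
from h import *
p=ctrl.snapshot("wrist"); im=p["color"][:,:,::-1].copy()
o=ctrl.get_obs(); t=o["tool_pos"]; print(t,o["orientation"],o["clock"],o["force"])
T=np.array([[-14,120,117],[14,120,117],[14,-120,117],[-14,-120,117]])/1000
cv2.polylines(im,[proj(p,place([.5005,.111,-.194],T)).astype(np.int32)],True,(0,0,255),1)
yaw=np.radians(o["orientation"][2]+90)
v=[t[0],t[1],yaw]
for X in HANGER[:1]+HANGER[4:]: cv2.polylines(im,[cv2.convexHull(proj(p,place(v,X)+[0,0,t[2]-.1557]).astype(np.float32)).astype(np.int32)],True,(0,255,0),1)
im=cv2.resize(im[:330,120:500],(800,int(330*800/380)),interpolation=cv2.INTER_CUBIC)[:600]
cv2.imwrite("pics/w3.png",im)
for n in ("scene","side"):
    q=ctrl.snapshot(n); cv2.imwrite(f"pics/{n}3.png",q["color"][:,:,::-1])
E
```

```text
[ 0.4466013  -0.06202923  0.21565155] [ 1.79989095e+02 -1.99675910e-04 -1.01103905e+02] 7.5667 [-0.11040594 -0.21254109 -2.21802356]
```

View pics/w3.png

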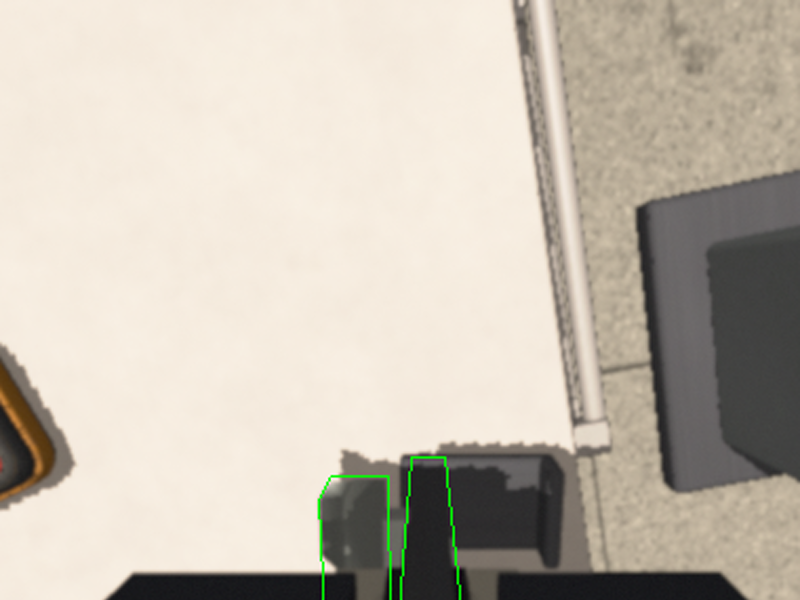

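```bash
python3 - <<'E'
from plant import ctrl
from h import *
o=ctrl.get_obs(); t=o["tool_pos"]
T=box(-14,14,-120,120,83,117)
out=[]
for n,(x,y,w,h) in(("side",(240,180,100,150)),("scene",(210,190,150,150))):
    p=ctrl.snapshot(n); im=p["color"][:,:,::-1].copy()
    k=5 if n=="side" else 4
    k=4
    im=cv2.resize(im[y:y+h,x:x+w],None,fx=k,fy=k,interpolation=cv2.INTER_CUBIC)
    L=lambda X:((proj(p,X)-[x,y]+.5)*k).astype(np.float32)
    r=[.5005,.111,-.194]
    for s in([0,1,3,2],[1,3,7,5]): cv2.polylines(im,[L(place(r,T[s])).astype(np.int32)],True,(0,0,255),1)
    cv2.polylines(im,[L(place(r,T[[0,1,5,4]])).astype(np.int32)],True,(0,0,255),1)
    v=[t[0],t[1],np.radians(o["orientation"][2]+90)]
    for X in HANGER: cv2.polylines(im,[cv2.convexHull(L(place(v,X)+[0,0,t[2]-.1557])).astype(np.int32)],True,(0,255,0),1)
    out.append(im[:600])
cv2.imwrite("pics/m.png",np.hstack(out)[:,:800]); print(out[0].shape,out[1].shape)
E
```

```text
(600, 400, 3) (600, 600, 3)
```

View pics/m.png

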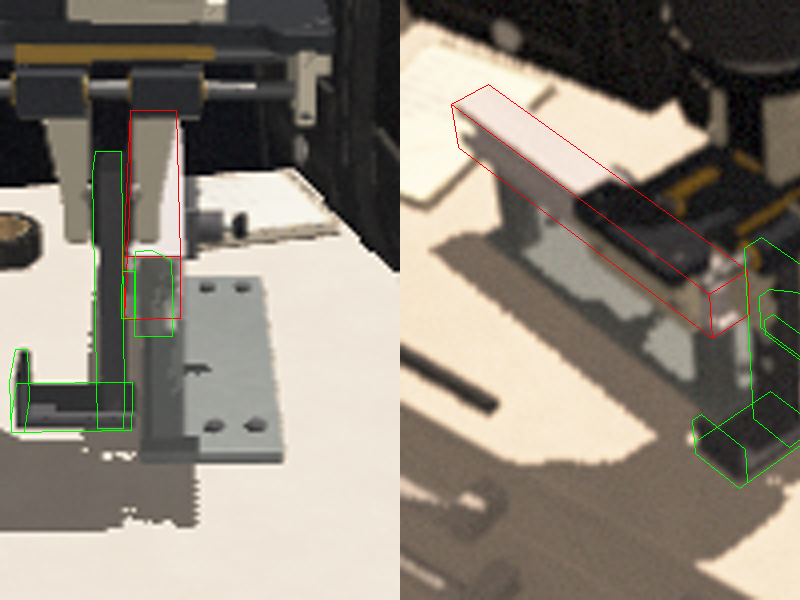

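```bash
python3 - <<'E'
import cv2,numpy as np
g=cv2.imread("pics/side0.png",0).astype(int)
for r in (212,220,228,236,241,246,250,254): print(r,g[r,266:294])
h=cv2.imread("pics/side3.png",0).astype(int)
print("hanger cols 258..")
for r in (220,228,240,250,260): print(r,h[r,258:280])
print("scene0 cols; vertical cuts rows")
s=cv2.imread("pics/scene0.png",0).astype(int)
for c in (240,250,260,270,280): print(c,s[205:285,c])
E
```

```text
212 [ 21  21  18  17  21  19  20 119 231 231 230 230 230 231 230 230 229 229
 222 117  19  20  20  21  17  17  22  24]
220 [ 20  22  21  15  20  20  92 200 231 231 231 231 231 231 231 230 230 230
 226 172  12  17  15  19  19  17  21  17]
228 [240 241 241 241 242 242 241 231 231 231 231 231 230 231 231 231 231 231
 231 220  93 102 102 121 204 238 235 238]
236 [ 93  92 145 238 243 243 240 230 231 231 231 231 230 231 230 230 230 231
 229 219  96  66  68  76  83  85  84  86]
241 [233 233 225 110 112 110 180 230 231 231 231 231 231 231 230 230 229 229
 228 222 138  63  70 105 151 143 118 116]
246 [232 231 231 231 231 227 171 148 125 108 107 107 108 107 107 106 108 112
 130 162 209 232 233 232 232 231 232 232]
250 [107 107 106 107 106 106 106 106 103 105 107 106 107 107 107 106 107 111
 131 151 155 159 159 154 130 129 132 145]
254 [107 107 105 107 107 106 145 221 106 106 105 106 107 106 107 106 105 109
 133 151 155 157 156 156 157 156 157 156]
hanger cols 258..
220 [131 132 132 125  79  38  34  49  48  48  50  47  46  39  49  95 131 132
 131 131 132 132]
228 [133 130 112  94  79  36  44  5
[... 1326 characters left out ...]
05 112
 104 106 106 109 107 104 106 107]
270 [ 18  25  21  26  26  17  25  25  28  19  16  22  80 173 234 239 238 236
 237 237 236 234 235 235 234 235 234 236 236 225 184 137 166 218 234 236
 235 235 235 234 234 234 236 232 219 169 118 104 105 108 109 104 100 103
 115 136 151 162 159 160 161 162 160 133  88  70  70  67  70  72  82  88
  89  80  72  81  97 102 110 110]
280 [ 21  17  19  20  25  13  27  14  17  25  28  51  92 138 183 224 231 234
 236 235 236 234 234 236 236 234 235 237 236 237 235 212 151 104 105  97
  80  65 100 180 229 236 235 235 235 234 236 235 236 235 237 223 189 132
 100 102 109 110 108 106 104 108 127 146 160 164 156 164 160 161 158 164
 162 162 163 163 164 163 155 128]
```

```bash
cat > f.py <<'E'
from plant import ctrl
from h import *
from scipy.optimize import least_squares
S,D=ctrl.snapshot("scene"),ctrl.snapshot("side")
def at(p,A,B,row=None,col=None):
    q=proj(p,np.linspace(A,B,200)); i=1 if row is not None else 0
    o=np.argsort(q[:,i]); return np.interp(row if row is not None else col,q[o,i],q[o,1-i])
def edges(v,x,z=.117): return place(v,np.array([[x,-.13,z],[x,.13,z]]))
rows=(212,220,241); Lf=(273.03,272.3,271.92); Rt=(284.92,285.2,285.95)
cols=(240,250,260,270,280); Fr=(227.9,235.3,242.6,250.0,257.7)
def side(v): return np.r_[[at(D,*edges(v,-.014),row=r)-l for r,l in zip(rows,Lf)],[at(D,*edges(v,.014),row=r)-l for r,l in zip(rows,Rt)]]
def scene(v): return np.array([at(S,*edges(v,-.014),col=c)-l for c,l in zip(cols,Fr)])
def rep(n,f):
    r=least_squares(lambda w:f([w[0],.11,w[1]]),[.501,-.19],diff_step=1e-3); w=r.x
    print(n,"x at y=.11:",w[0],"yaw",np.degrees(w[1]),"mouth x",w[0]+.12*np.sin(w[1]),np.round(r.fun,2))
rep("side",side);rep("scene",scene);rep("both",lambda v:np.r_[side(v),scene(v)])
E
python3 f.py; python3 - <<'E'
from f import *
o=ctrl.get_obs(); t=o["tool_pos"]; dz=t[2]-.1557
print("---")
v=[t[0],t[1],np.radians(o["orientation"][2]+90)]
for n,p in(("side",D),("scene",S)):
    q=ctrl.cut_out(p,"hanger"); 
    if not q: print(n,"none"); continue
    m=q[0]["pixels"].astype(np.float32)
    H=[X+[0,0,dz] for X in HANGER]; r=render(p,H,v)
    # image shift that best aligns lower part of model silhouette with mask
    y0=int(proj(p,place(v,np.array([[0,0,.075]]))+[0,0,dz])[0,1])
    for M in(m,r): M[:y0]=0
    print(n,"mask-model centroid",[np.average(np.indices(M.shape)[i],weights=M).round(2) for M in(m,r) for i in(1,0)],m.sum(),r.sum())
    for row in ((250,260) if n=="side" else ()):
        e=np.where(render(p,H[:1],v)[row]>0.02)[0]; print(row,e.min(),render(p,H[:1],v)[row,e.min():e.max()+1].round(2))
E
```

```text
side x at y=.11: 0.5029802023694114 yaw -11.048878789797532 mouth x 0.47998264062313606 [-0.06  0.38  0.   -0.13 -0.11 -0.08]
scene x at y=.11: 0.5015720292280528 yaw -11.414741029758167 mouth x 0.4778228847260606 [-0.06 -0.03  0.1   0.13 -0.14]
both x at y=.11: 0.5023294754263918 yaw -11.199275893004257 mouth x 0.4790228409652354 [-0.24  0.12 -0.45 -0.31 -0.37 -0.53 -0.3  -0.33 -0.27 -0.31 -0.65]
side x at y=.11: 0.5029802023694114 yaw -11.048878789797532 mouth x 0.47998264062313606 [-0.06  0.38  0.   -0.13 -0.11 -0.08]
scene x at y=.11: 0.5015720292280528 yaw -11.414741029758167 mouth x 0.4778228847260606 [-0.06 -0.03  0.1   0.13 -0.14]
both x at y=.11: 0.5023294754263918 yaw -11.199275893004257 mouth x 0.4790228409652354 [-0.24  0.12 -0.45 -0.31 -0.37 -0.53 -0.3  -0.33 -0.27 -0.31 -0.65]
---
side mask-model centroid [np.float64(265.49), np.float64(267.99), np.float64(264.09), np.float64(268.73)] 773.0 830.5
250 263 [0.5 1.  1.  1.  1.  1.  1.  1. ]
260 263 [0.25 1.   1.   1.   1.   1.   1.   1.  ]
scene mask-model centroid [np.float64(302.43), np.float64(289.65), np.float64(301.96), np.float64(289.64)] 748.0 783.75
```

Call:
send_rows(deltas=[[[-0.004,0,0.008],0],[[-0.01,0,0.018],0],[[-0.016,0,0.0275],0],[[-0.02,0,0.0275],0],[[-0.022,0,0.0275],0]])

```text
clock: 8.48
tool_pos: [0.4498, -0.0441, 0.193]
orientation: [179.9, -0.1, -101.1]
force: [0.5, -0.5, -2.6]
opening: 0.0115
gripper_force: 30.0
```

Call:
send_rows(deltas=[[[-0.003,0,0],0],[[-0.006,0,0],0],[[-0.009,0,0],0],[[-0.012,0,0],0],[[-0.015,0,0],0]])

```text
clock: 8.9
tool_pos: [0.4524, -0.0326, 0.194]
orientation: [-180.0, 0.0, -101.1]
force: [0.1, -0.7, -2.4]
opening: 0.0117
gripper_force: 30.0
```

```bash
cat > v.py <<'E'
import sys
from f import *
o=ctrl.get_obs(); t=o["tool_pos"]; print(t,o["orientation"],o["clock"],o["force"])
T=box(-14,14,-120,120,83,117); out=[]
for n,(x,y,w,h) in(("side",(250,190,60,100)),("scene",(260,230,70,100))):
    p=D if n=="side" else S; im=p["color"][:,:,::-1]
    out.append(cv2.resize(im[y:y+h,x:x+w],None,fx=6,fy=6,interpolation=cv2.INTER_CUBIC))
cv2.imwrite(sys.argv[1],np.hstack(out))
E
python3 v.py pics/n1.png|tail -1
```

```text
[ 0.45247299 -0.03255647  0.19390753] [-1.79980880e+02  1.08821955e-02 -1.01125580e+02] 9.0 [ 0.15252062  0.43644345 -2.24141376]
```

View pics/n1.png

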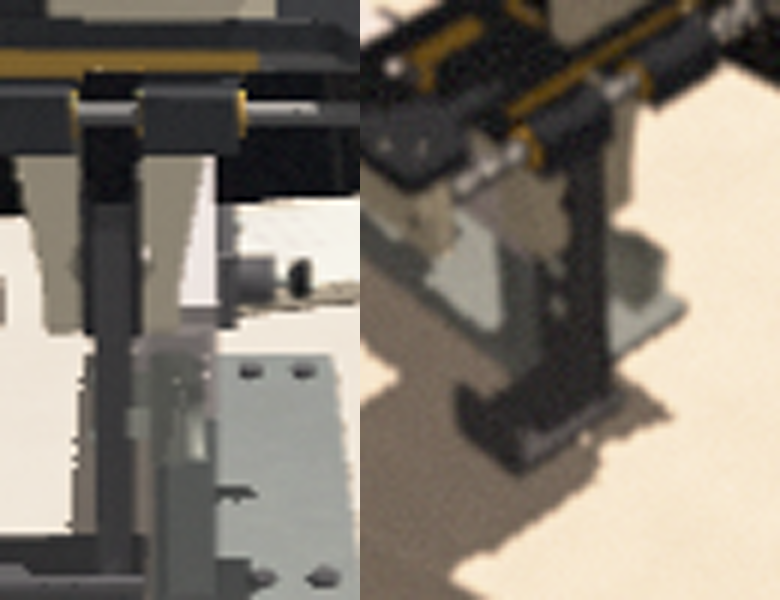

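Call:
send_rows(deltas=[[[-0.0025,0,0],0],[[-0.005,0,0],0],[[-0.0075,0,0],0],[[-0.01,0,0],0],[[-0.01,0,0],0]])

```text
clock: 9.42
tool_pos: [0.454, -0.0247, 0.1938]
orientation: [-180.0, 0.0, -101.1]
force: [0.4, -0.3, -1.6]
opening: 0.0119
gripper_force: 30.0
```

Call:
send_rows(deltas=[[[-0.0025,0,0],0],[[-0.005,0,0],0],[[-0.0075,0,0],0],[[-0.01,0,0],0],[[-0.01,0,0],0]])

```text
clock: 9.83
tool_pos: [0.4555, -0.0168, 0.1938]
orientation: [-180.0, 0.0, -101.1]
force: [-0.0, 0.5, -1.7]
opening: 0.0118
gripper_force: 30.0
```

Call:
send_rows(deltas=[[[-0.0025,0,0],0],[[-0.005,0,0],0],[[-0.0075,0,0],0],[[-0.01,0,0],0],[[-0.01,0,0],0]])

```text
clock: 10.25
tool_pos: [0.457, -0.009, 0.1937]
orientation: [180.0, 0.0, -101.1]
force: [0.3, -0.2, -3.1]
opening: 0.0116
gripper_force: 30.0
```

Call:
send_rows(deltas=[[[-0.0025,0,0],0],[[-0.005,0,0],0],[[-0.0075,0,0],0],[[-0.01,0,0],0],[[-0.01,0,0],0]])

```text
clock: 10.67
tool_pos: [0.4586, -0.0011, 0.1938]
orientation: [-180.0, 0.0, -101.1]
force: [0.8, 0.2, -1.6]
opening: 0.012
gripper_force: 30.0
```

```bash
python3 v.py pics/n2.png|tail -1
```

```text
[ 0.45853513 -0.00136515  0.19376142] [-1.79999698e+02 -2.46448501e-03 -1.01128106e+02] 10.7667 [-0.53640627  0.57894493 -2.04370274]
```

View pics/n2.png

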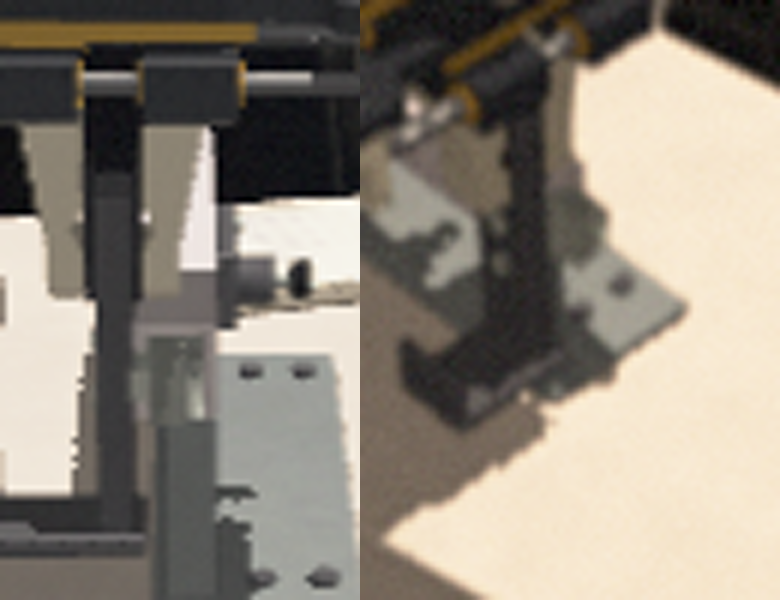

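Call:
send_rows(deltas=[[[-0.003,0,0],0],[[-0.006,0,0],0],[[-0.009,0,0],0],[[-0.012,0,0],0],[[-0.014,0,0],0]])

```text
clock: 11.18
tool_pos: [0.4607, 0.0098, 0.1938]
orientation: [180.0, -0.0, -101.1]
force: [0.2, -0.2, -1.3]
opening: 0.0122
gripper_force: 30.0
```

Call:
send_rows(deltas=[[[-0.003,0,0],0],[[-0.006,0,0],0],[[-0.009,0,0],0],[[-0.012,0,0],0],[[-0.014,0,0],0]])

```text
clock: 11.6
tool_pos: [0.4629, 0.0208, 0.1938]
orientation: [-180.0, -0.0, -101.1]
force: [0.3, -0.5, -2.0]
opening: 0.0119
gripper_force: 30.0
```

Call:
send_rows(deltas=[[[-0.003,0,0],0],[[-0.006,0,0],0],[[-0.009,0,0],0],[[-0.012,0,0],0],[[-0.014,0,0],0]])

```text
clock: 12.02
tool_pos: [0.4651, 0.0318, 0.1938]
orientation: [180.0, -0.0, -101.1]
force: [0.3, -0.9, -2.4]
opening: 0.0119
gripper_force: 30.0
```

Call:
send_rows(deltas=[[[-0.002,0,0],0],[[-0.004,0,0],0],[[-0.006,0,0],0],[[-0.008,0,0],0],[[-0.01,0,0],0]])

```text
clock: 12.43
tool_pos: [0.4666, 0.0395, 0.1938]
orientation: [180.0, -0.0, -101.1]
force: [0.4, -1.4, -2.6]
opening: 0.0118
gripper_force: 30.0
```

Call:
send_rows(deltas=[[[-0.002,0,0],0],[[-0.004,0,0],0],[[-0.006,0,0],0],[[-0.008,0,0],0],[[-0.01,0,0],0]])

```text
clock: 12.85
tool_pos: [0.4681, 0.0474, 0.1938]
orientation: [180.0, 0.0, -101.1]
force: [0.2, -0.7, -3.2]
opening: 0.0119
gripper_force: 30.0
```

Call:
send_rows(deltas=[[[-0.002,0,0],0],[[-0.004,0,0],0],[[-0.006,0,0],0],[[-0.008,0,0],0],[[-0.01,0,0],0]])

```text
clock: 13.27
tool_pos: [0.4687, 0.0547, 0.1934]
orientation: [179.9, -0.1, -101.2]
force: [-3.5, -2.8, -2.1]
opening: 0.0117
gripper_force: 30.0
```

Call:
send_rows(deltas=[[[-0.001,0,0],0],[[-0.002,0,0],0],[[-0.003,0,0],0],[[-0.004,0,0],0],[[-0.005,0,0],0]])

```text
clock: 13.68
tool_pos: [0.4696, 0.0585, 0.1934]
orientation: [179.9, -0.1, -101.2]
force: [-5.3, -2.6, -1.9]
opening: 0.0119
gripper_force: 30.0
```

Call:
send_rows(deltas=[[[-0.001,0,0],0],[[-0.002,0,0],0],[[-0.003,0,0],0],[[-0.004,0,0],0],[[-0.005,0,0],0]])

```text
clock: 14.1
tool_pos: [0.4699, 0.0622, 0.1932]
orientation: [179.9, -0.1, -101.2]
force: [-6.6, -3.2, -1.8]
opening: 0.0122
gripper_force: 30.0
```

Call:
send_rows(deltas=[[[-0.001,0,0],0],[[-0.002,0,0],0],[[-0.003,0,0],0],[[-0.004,0,0],0],[[-0.005,0,0],0]])

```text
clock: 14.52
tool_pos: [0.4706, 0.0662, 0.193]
orientation: [179.8, -0.1, -101.2]
force: [-6.1, -1.1, -3.1]
opening: 0.0115
gripper_force: 30.0
```

Call:
send_rows(deltas=[[[-0.001,0,0],0],[[-0.002,0,0],0],[[-0.003,0,0],0],[[-0.004,0,0],0],[[-0.005,0,0],0]])

```text
clock: 14.93
tool_pos: [0.4717, 0.0706, 0.1932]
orientation: [179.9, -0.0, -101.2]
force: [-6.2, -0.0, -2.8]
opening: 0.0119
gripper_force: 30.0
```

Call:
send_rows(deltas=[[[-0.001,0,0],0],[[-0.002,0,0],0],[[-0.003,0,0],0],[[-0.004,0,0],0],[[-0.005,0,0],0]])

```text
clock: 15.35
tool_pos: [0.4732, 0.0754, 0.1935]
orientation: [180.0, 0.1, -101.2]
force: [-5.1, 4.8, -1.5]
opening: 0.0118
gripper_force: 30.0
```

Call:
send_rows(deltas=[[[-0.0005,0,0],0],[[-0.001,0,0],0],[[-0.0015,0,0],0],[[-0.002,0,0],0],[[-0.002,0,0],0]])

```text
clock: 15.77
tool_pos: [0.4741, 0.0774, 0.1938]
orientation: [-180.0, 0.1, -101.1]
force: [-5.0, 3.8, -1.3]
opening: 0.0118
gripper_force: 30.0
```

Call:
send_rows(deltas=[[[-0.0005,0,0],0],[[-0.001,0,0],0],[[-0.0015,0,0],0],[[-0.002,0,0],0],[[-0.002,0,0],0]])

```text
clock: 16.18
tool_pos: [0.4741, 0.0781, 0.1937]
orientation: [180.0, 0.0, -101.1]
force: [-4.9, 1.0, -2.7]
opening: 0.0118
gripper_force: 30.0
```

Call:
send_rows(deltas=[[[-0.0005,0,0],0],[[-0.001,0,0],0],[[-0.0015,0,0],0],[[-0.002,0,0],0],[[-0.002,0,0],0]])

```text
clock: 16.6
tool_pos: [0.4743, 0.0793, 0.1936]
orientation: [180.0, -0.0, -101.2]
force: [-4.0, -0.2, -2.6]
opening: 0.0119
gripper_force: 30.0
```

Call:
send_rows(deltas=[[[-0.0004,0,0],0],[[-0.0008,0,0],0],[[-0.0012,0,0],0],[[-0.0012,0,0],0],[[-0.0012,0,0],0]])

```text
clock: 17.02
tool_pos: [0.4746, 0.0804, 0.1937]
orientation: [180.0, 0.0, -101.1]
force: [-5.6, 1.1, -2.1]
opening: 0.0118
gripper_force: 30.0
```

Call:
send_rows(deltas=[[[-0.0005,0,0],0],[[-0.001,0,0],0],[[-0.0015,0,0],0],[[-0.0015,0,0],0],[[-0.0015,0,0],0]])

```text
clock: 17.43
tool_pos: [0.4746, 0.0807, 0.1938]
orientation: [180.0, -0.1, -101.1]
force: [-5.2, -3.7, -1.2]
opening: 0.0117
gripper_force: 30.0
```

Call:
send_rows(deltas=[[[-0.0005,0,0],0],[[-0.001,0,0],0],[[-0.0015,0,0],0],[[-0.0015,0,0],0],[[-0.0015,0,0],0]])

```text
clock: 17.85
tool_pos: [0.4746, 0.081, 0.1938]
orientation: [179.9, -0.2, -101.2]
force: [-5.0, -7.8, -0.6]
opening: 0.0121
gripper_force: 30.0
```

Call:
send_rows(deltas=[[[-0.0004,0,0],0],[[-0.0007,0,0],0],[[-0.0007,0,0],0],[[-0.0007,0,0],0],[[-0.0007,0,0],0]])

```text
clock: 18.27
tool_pos: [0.4746, 0.0812, 0.1939]
orientation: [179.9, -0.2, -101.2]
force: [-3.9, -10.2, 1.0]
opening: 0.0118
gripper_force: 30.0
```

Call:
send_rows(deltas=[[[0,0,0],0],[[0,0,0],0],[[0,0,0],0],[[0,0,0],0],[[0,0,0],0]])

```text
clock: 18.68
tool_pos: [0.4746, 0.0812, 0.1939]
orientation: [179.9, -0.2, -101.2]
force: [-4.3, -10.4, 0.2]
opening: 0.0118
gripper_force: 30.0
```

Call:
send_rows(deltas=[[[0,0,0],0],[[0,0,0],0],[[0,0,0],0],[[0,0,0],0],[[0,0,0],0]], gripper=0.6)

```text
clock: 19.1
tool_pos: [0.4761, 0.0838, 0.1944]
orientation: [-179.9, 0.1, -101.1]
force: [0.6, -0.1, 0.9]
opening: 0.0399
gripper_force: 0.0
```

Call:
send_rows(deltas=[[[0,0,0],0],[[0,0,0],0],[[0,0,0],0],[[0,0,0],0],[[0,0,0],0]])

```text
clock: 19.52
tool_pos: [0.4753, 0.0833, 0.1938]
orientation: [-180.0, 0.0, -101.1]
force: [-0.4, 0.2, 0.2]
opening: 0.0524
gripper_force: 0.0
```

Released with no residual force. Lift straight up and check.

Call:
send_rows(deltas=[[[0,0,-0.01],0],[[0,0,-0.03],0],[[0,0,-0.06],0],[[0,0,-0.09],0],[[0,0,-0.12],0]])

```text
clock: 19.93
tool_pos: [0.475, 0.0831, 0.2915]
orientation: [-180.0, -0.0, -101.1]
force: [0.2, -0.3, -0.7]
opening: 0.0525
gripper_force: 0.0
```

Call:
send_rows(deltas=[[[0,0,-0.03],0],[[0,0,-0.06],0],[[0,0,-0.07],0],[[0,0,-0.07],0],[[0,0,-0.07],0]])

```text
clock: 20.35
tool_pos: [0.475, 0.0833, 0.3459]
orientation: [-180.0, 0.0, -101.1]
force: [0.3, 0.6, -0.3]
opening: 0.0528
gripper_force: 0.0
```

```bash
python3 - <<'E'
from f import *
o=ctrl.get_obs(); print(o["tool_pos"],o["clock"],o["force"])
a=cv2.resize(S["color"][190:320,190:350,::-1],(400,325)); b=cv2.resize(D["color"][180:310,240:400,::-1],(400,325))
cv2.imwrite("pics/end.png",np.hstack([a,b]))
for n,z in(("tin",.0155),("multimeter",.02),("tape_black",.01)):
    for p in (S,D): print(n,[ray(p,np.array(q["xy"])*[640,480],z).round(3) for q in ctrl.boxes_of(p,n)[:1]])
E
```

```text
side x at y=.11: 0.5029802023694114 yaw -11.048878789797532 mouth x 0.47998264062313606 [-0.06  0.38  0.   -0.13 -0.11 -0.08]
scene x at y=.11: 0.5015720292280528 yaw -11.414741029758167 mouth x 0.4778228847260606 [-0.06 -0.03  0.1   0.13 -0.14]
both x at y=.11: 0.5023294754263918 yaw -11.199275893004257 mouth x 0.4790228409652354 [-0.24  0.12 -0.45 -0.31 -0.37 -0.53 -0.3  -0.33 -0.27 -0.31 -0.65]
[0.47464291 0.0830403  0.34471935] 20.45 [-0.37951747 -0.50399274  0.00229412]
tin [array([ 0.648, -0.283,  0.015])]
tin [array([ 0.651, -0.288,  0.016])]
multimeter []
multimeter [array([ 0.676, -0.109,  0.02 ])]
tape_black [array([0.424, 0.303, 0.01 ])]
tape_black [array([0.433, 0.311, 0.01 ])]
```

View pics/end.png

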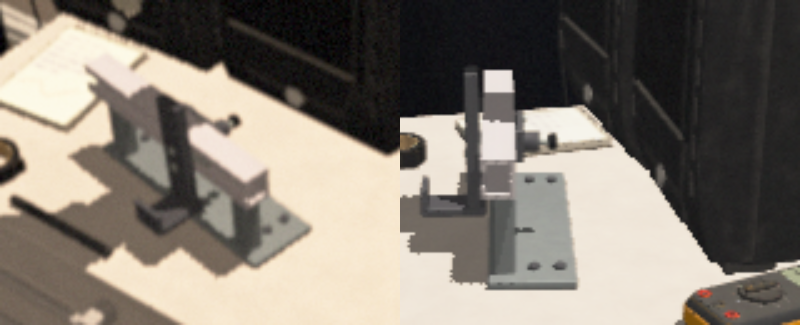

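The hanger hangs upright in the rail at about (175,150) in the left crop and (470,140) in the right. It sits at the catch knob, and the gripper is clear of it.

```bash
python3 -c "
from plant import ctrl
print(ctrl.close_job())"
```

```text
the job is handed in; nothing more can be done
None
```

The hanger is in the rail, past the catch and resting on the stop: I pressed it there with about 10–11 N, let go, raised the gripper clear and handed the job in at about 20 s, with the tin, multimeter and tape not touched.

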